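Level the queen-cell shelf

TASK

Lay the spirit level on the clear front strip of the queen-cell shelf, along the shelf's length, and turn the screw foot's knob so that the bubble stands between the two black rings while the level is pressed down and the shelf sits firmly down on its foot (unpressed, the shelf springs up a little, so that reading does not count). Finish while still pressing moderately on the level, not on the shelf itself, with the bubble centred: the program ends holding that press. Leave the other things on the bench where they are.

Things in the scene. Friction and masses are not known exactly. Their poses are not given: they have to be found in the camera images.
- level: Spirit level: aluminium bar 200 long (its x) x 24 wide x 40 high (mm), about 0.2 kg, at the start flat on the bench left or right of the shelf. Origin: centre of its underside; z up. In the middle 70 mm of its top lies the green vial, along x, with two black rings; the rest of the flat top may be pressed. Grasp it across its width near the middle.
- bubble (a joint): Place of the white bubble (16 mm long) in the vial, as an angle on the vial's arc of 600 mm radius: 0 in the middle, 0.01 is 6 mm towards the level's own +x. It floats to the higher end and so reads the slope (+ : +x end higher), up to 0.03 either way, and settles in about 1 s. Between the rings, 23 mm apart inside: within 3.5 mm of the middle, 0.0058.
- shelf: Brown board 160 (x) x 340 (y) x 15 mm, top about 90 mm above the bench, on a steel stand whose place and yaw (within 0.15 rad) vary. Origin: on the pivot at its right (-y) end, 10 mm in, at its underside; y runs along it to the foot, z up. It only tilts about x (the pivot). Five cages, 26 mm wide, 53 mm high, stand along its back, 55 mm to +x of its lengthwise middle line.
- shelf_spot (a point): Point on the board's top where the level's middle belongs: 35 mm in front (-x) of the board's lengthwise middle line, 130 mm from the pivot. Axes as the shelf. The level lies with its length along the shelf's y, either way round.
- knob_grip (a point): Grip point on the screw foot's axis: round black knob 40 mm across, 30 mm high, 115 to 145 mm above the bench (point at 132; 3 mm higher while the shelf is sprung up), 295 mm from the pivot; grip it from above at any yaw. Clockwise seen from above raises the shelf's foot end 0.0125 rad per radian, anticlockwise lowers it; over 5 rad available each way, stays where left, needs 0.15 N m.
- pad (a joint): Spring play of the shelf at its pivot, rad: about 0.012 when the shelf is sprung up, 0 when it is pressed home. It adds directly to the slope of the shelf (foot end higher). With the level lying on its spot, 4 to 10 N down on the level (least towards the foot) press it home.
- hive_tool: Flat steel hive tool, 190 x 42 mm, on the bench, on the other side from the level; origin: centre of its underside; to be left alone.
- vial: Small clear glass bottle with black cap, 24 mm across, 55 high; origin: centre of its underside; to be left alone.
- pen: Brass marking pen, 130 x 10 x 10 mm; origin: centre of its underside; to be left alone.
- dish: Glass bowl, 110 mm across, 35 high; origin: centre of its underside; to be left alone.
- sprayer: White spray bottle with a red trigger, 80 mm across, 235 high; origin: centre of its underside; to be left alone.
- queen_cage: Small wooden queen cage, 80 x 30 x 14 mm; origin: centre of its underside; to be left alone.
- disc_jar: Amber jar with a steel cap, 48 mm across, 50 high; origin: centre of its underside; to be left alone.
Mind the look-alikes: they are no part of the job. Leave any orange look-alike of the level alone.

How it is judged:
By the outcome, as a careful person would: the job done as asked, in the order asked, and still so for the second after the job is handed in, while the arm keeps its last pose, push and grip.
It also fails if it takes over 72 s, if anything falls off the work surface, if the arm or the gripper's body presses on something with over 40 N, if the wrist force passes 120 N, or if a joint passes its speed limit or range.

ROBOT

A 7-joint arm with a two-finger parallel gripper is mounted at the origin on the work surface. World frame = base frame: x ahead of the robot, y to its left, z up, the work surface at z = 0. Lengths are in m, angles in rad, forces in N, time in s.
With the tool pointing down it reaches from about 0.35 to 0.9 m from the base axis. Payload 19.9 kg.
Tool frame: the origin (TCP) lies on the centre line of the jaws, within the pads' length; the fingertips stand 25 mm ahead of it and the grasp point (between the pads) lies 6 mm ahead of it (arm.tips_ahead is the distance from the TCP to the fingertips, in m); y points along the fingers, z is the direction in which the jaws open and shut, and the axes are right-handed (so a half turn about y gives the same grasp; the last joint's range is limited). The gripper opens to 94 mm and grips with 3 to 60 N. Pads are 16 mm wide; open, the fingers measure 119 mm over their backs; the gripper's body (75 mm by 177 mm) begins 78 mm behind the grasp point.
Start: joints at [-1.161, 0.417, -0.01, 1.614, 0.005, 1.111, -0.053], TCP at [0.273, 0.562, 0.206] pointing down, gripper open.
Joint ranges: [-2.81, 2.81], [-0.39, 2.02], [-1.27, 1.25], [0.06, 2.57], [-1.19, 4.33], [0.19, 2], [-2.82, 2.82]. Speed limits (rad/s): [1.89, 1.89, 2.39, 2.39, 3.01, 3.01, 3.01].

INTERFACE

Orientations are given as a unit quaternion [x, y, z, w].
In Python, from cell import arm, eoat, solve_ik, get_state, read_camera, get_calibration, workorder, find_in, regions_of, landmark_of gives the robot as it stands. Calls block until the motion is done:
- arm.goto(position, orientation): joint-space move of the TCP to a pose.
- arm.move_straight(position, frame=None, feed=0.15, contact_N=None): straight line of the TCP; frame=None keeps the orientation; feed is the mean speed in m/s. With contact_N (N) it stops when the force on the tool has changed by that much, and returns True; else False.
- arm.move_j(angles): joint-space move.
- eoat.command_gripper(opening, effort=None): opening from 0.0 (shut) to 1.0 (fully open); effort is the grip in N (None keeps the last); returns when the fingers have stopped.
- arm.sleep(seconds).
- solve_ik(position, orientation): joint angles nearest the present ones, or None.
- get_state(): the state.
- read_camera(name): name is "scene" or "side" or "wrist"; returns the picture (400x640x3 uint8, red, green, blue); there is no depth.
- get_calibration(name): a dict with "K" (3x3 intrinsics, pixels), "R" (3x3) and "t" (3): a world point X has camera coordinates R X + t; the wrist camera has in their place "T_tool_cam" (4x4, takes a point from camera to tool coordinates, whose origin is the TCP and whose axes are the tool frame's). Camera axes: x right, y down, z forward; pixel columns grow to the right and rows downward; lengths in m; the calibration is good to about 2 mm. The wrist camera is an equidistant fisheye: a pixel r from the principal point sees the ray r / f radians off the axis. A picture is of the moment at which its call begins: read the wrist's pose just before it. get_calibration takes no time and is no camera call.
A pose or a line that the arm cannot do raises arm.Unreachable and nothing moves.
- workorder.close_job(): hands the job in, once; it reports no verdict.
Trained networks look in the newest picture that a camera, given by its name, has taken for a name from the list of things; names that differ only in an ending like _2 or _b are one class to them, and where a whole thing is asked for, a point or a joint stands for the part that bears it (a point fixed in the world has none). Each returns a list of dicts, best first, with "conf" (0 to 1); they miss things now and then, are a little off and sometimes report something else, mostly with a low value. They report only what shows in the picture. A call takes as long as a camera call. They do not tell look-alikes from the thing itself.
- find_in(camera, target): "point" ([x, y, z] in m, in the coordinates of the camera as it stood for that picture, good to about 4 mm: the middle of the surface that is visible of it).
- regions_of(camera, target): "mask" (400x640 bool, what is visible of it).
- landmark_of(camera, target): "point" ([x, y, z] in m, in the coordinates of the camera as it stood for that picture, good to about 4 mm: a listed point, or the origin of a listed thing).
The state is a dict: "clock": time; "joints": joint angles; "joint_vel": joint speeds; "effort": joint torques, N m; "tool_pos": TCP position; "eef_rot": TCP orientation; "wrist_force": force on the tool from outside, world axes, zero at the start; "torque": the same for the moment, N m; "finger_gap": opening from 0.0 (shut) to 1.0 (fully open).
Only numpy, scipy, OpenCV 4.12 (cv2) and the standard library are available. Lean on these libraries where they do the work, as an engineer would, in place of code of your own. Each camera call takes 0.05 s, during which the arm holds its last target. There are 200 camera calls.

## Working session

There is one attempt and no reset: what is moved stays moved. The work goes in short steps, each a Python script; the robot and the scene stay as the last script left them, time stands still between calls to the robot, and variables do not carry over. Pictures are saved under pics/ and viewed, about 8 in all and at most 12, crops included, and the job is handed in when it is done.

```bash
ls; mkdir -p pics; cat > h.py <<'E'
import numpy as np, cv2
from scipy.spatial.transform import Rotation as Rn
from cell import *
def cal(c):
    k=get_calibration(c)
    return {a:np.array(b,float) if not isinstance(b,(str,)) else b for a,b in k.items()}
def save(img,n): cv2.imwrite('pics/'+n,np.ascontiguousarray(img[:,:,::-1]))
def T_tool(s):
    T=np.eye(4);T[:3,:3]=Rn.from_quat(s['eef_rot']).as_matrix();T[:3,3]=s['tool_pos'];return T
def to_world(c,p,s=None):
    k=cal(c);p=np.array(p)
    if c=='wrist': return (T_tool(s)@k['T_tool_cam']@np.r_[p,1])[:3]
    return k['R'].T@(p-k['t'])
def proj(c,X):
    k=cal(c);q=k['K']@(k['R']@np.array(X)+k['t']);return q[:2]/q[2]
def ray_plane(c,uv,z):
    k=cal(c);C=-k['R'].T@k['t'];d=k['R'].T@np.linalg.solve(k['K'],[uv[0],uv[1],1.]);return C+d*(z-C[2])/d[2]
E
python3 - <<'E'
from h import *
s=get_state();print({k:np.round(v,3) for k,v in s.items()})
print(T_tool(s).round(2))
for c in ['scene','side','wrist']:
    im=read_camera(c);save(im,c+'0.png');print(c,{k:np.round(v,3).tolist() for k,v in get_calibration(c).items() if k in('T_tool_cam','K','t')})
    for t in ['level','shelf','shelf_spot','knob_grip','bubble','sprayer','hive_tool']:
        f=landmark_of(c,t) if t not in('bubble',) else find_in(c,t)
        print(c,t,[(round(o['conf'],2),to_world(c,o['point'],s).round(3).tolist()) for o in f[:3]])
a=cv2.imread('pics/scene0.png');b=cv2.imread('pics/side0.png')
cv2.imwrite('pics/both.png',cv2.resize(np.vstack([a,b]),(800,1000))[:, :])
E
```

```text
pics
{'clock': np.float64(0.0), 'joints': array([-1.16 ,  0.418, -0.01 ,  1.614,  0.005,  1.111, -0.053]), 'joint_vel': array([-0.001, -0.002, -0.001, -0.001,  0.002, -0.   , -0.   ]), 'effort': array([ 2.0000e-03, -8.5124e+01,  6.3900e-01, -4.2601e+01, -4.9000e-02,
        1.9000e-02,  0.0000e+00]), 'tool_pos': array([0.273, 0.562, 0.205]), 'eef_rot': array([ 0.69 , -0.158,  0.158, -0.689]), 'wrist_force': array([-0.051,  0.586,  0.756]), 'torque': array([-0.011,  0.05 , -0.009]), 'finger_gap': np.float64(0.999)}
[[ 0.9  -0.    0.44  0.27]
 [-0.44 -0.    0.9   0.56]
 [ 0.   -1.   -0.    0.21]
 [ 0.    0.    0.    1.  ]]
scene {'K': [[423.346, 0.0, 315.699], [0.0, 423.346, 197.662], [0.0, 0.0, 1.0]], 't': [-0.399, -0.33, 1.378]}
scene level [(0.86, [0.469, 0.328, -0.002]), (0.78, [0.233, 0.367, 0.001])]
scene shelf [(0.7, [0.582, -0.142, 0.073])]
scene shelf_spot [(0.75, [0.543, -0.013, 0.089])]
scene knob_grip [(0.65, [0.487, -0.31, 0.001]), (0.48, [0.579, 0.153, 0.135]), (0.2, [0.388, 0.013, 0.005])]
scene bubble []
scene sprayer [(0.92, [0.677, -0.378, 0.004])]
scene hive_tool [(0
[... 209 characters left out ...]
0.62, [0.675, -0.38, -0.001])]
side shelf []
side shelf_spot [(0.83, [0.545, -0.018, 0.09]), (0.63, [0.674, -0.381, 0.0])]
side knob_grip [(0.76, [0.58, 0.148, 0.133])]
side bubble []
side sprayer [(0.88, [0.674, -0.383, -0.001])]
side hive_tool [(0.68, [0.482, -0.309, 0.001])]
wrist {'K': [[309.707, 0.0, 321.914], [0.0, 309.707, 200.591], [0.0, 0.0, 1.0]], 'T_tool_cam': [[0.001, 0.972, 0.234, -0.068], [-0.001, -0.234, 0.972, -0.18], [1.0, -0.001, 0.001, -0.001], [0.0, 0.0, 0.0, 1.0]]}
wrist level [(0.68, [0.467, 0.322, 0.002]), (0.61, [0.236, 0.36, -0.002])]
wrist shelf []
wrist shelf_spot []
wrist knob_grip []
wrist bubble [(0.64, [0.236, 0.359, 0.041])]
wrist sprayer []
wrist hive_tool []
```

View pics/scene0.png

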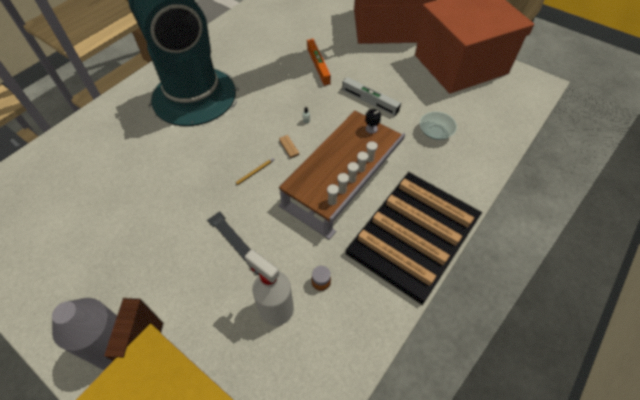

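View pics/wrist0.png

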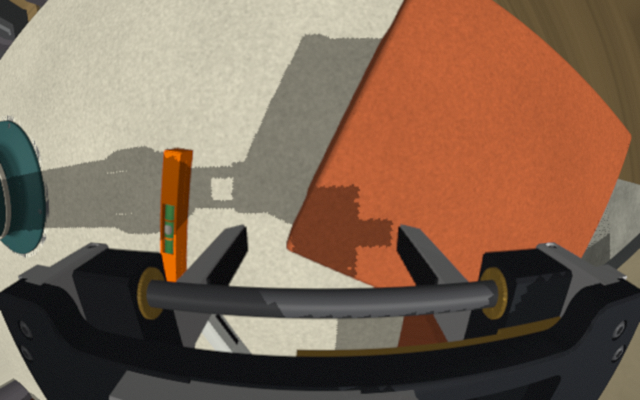

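The aluminium level is at scene (371,97), and the orange look-alike is at (318,62). I'll confirm this in a crop and take its yaw from the mask.

```bash
python3 - <<'E'
from h import *
im=read_camera('scene')
save(cv2.resize(im[30:160,290:480],None,fx=4,fy=4,interpolation=cv2.INTER_CUBIC),'crop1.png')
for r in regions_of('scene','level')[:2]:
    m=r['mask'].astype(np.uint8);v,u=np.nonzero(m)
    P=np.array([ray_plane('scene',(a,b),0.03)[:2] for a,b in zip(u,v)],np.float32)
    (c,wh,a)=cv2.minAreaRect(P);e=np.linalg.eigh(np.cov(P.T));d=e[1][:,1]
    print(r['conf'],len(u),u.mean(),v.mean(),P.mean(0),c,wh,a,'yaw',np.arctan2(d[1],d[0]))
for t in ['dish','vial','pen','queen_cage','disc_jar']:
    f=landmark_of('scene',t);print(t,[(round(o['conf'],2),to_world('scene',o['point']).round(3).tolist()) for o in f[:2]])
E
```

```text
0.85 558 318.18817204301075 62.01254480286738 [0.2431613 0.352158 ] (0.23842060565948486, 0.35592907667160034) (0.043024685233831406, 0.25008952617645264) 52.80675506591797 yaw 2.479124612786552
dish [(0.88, [0.706, 0.329, 0.0])]
vial [(0.41, [0.359, 0.133, 0.002])]
pen [(0.48, [0.37, -0.116, 0.002])]
queen_cage [(0.53, [0.387, 0.013, 0.003])]
disc_jar [(0.75, [0.717, -0.264, -0.002]), (0.75, [0.578, 0.154, 0.136])]
```

View pics/crop1.png

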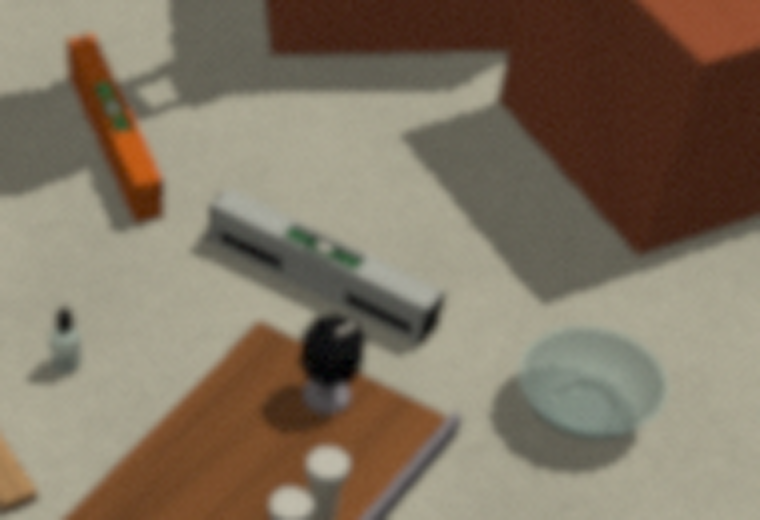

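The crop confirms the two: the silver bar at crop (325,260) with the green vial is the target, and the orange one at (115,125) stays put. The silver level's top runs from about crop (218,197) to (432,300).

```bash
cat >> h.py <<'E'
def quat(psi):
    c,s=np.cos(psi),np.sin(psi)
    return Rn.from_matrix(np.array([[c,0,-s],[s,0,c],[0,-1,0]])).as_quat()
def wray(uv,s,z):
    k=cal('wrist');K=k['K'];x=(uv[0]-K[0,2])/K[0,0];y=(uv[1]-K[1,2])/K[1,1];r=np.hypot(x,y)
    d=np.array([np.sin(r)*x/r,np.sin(r)*y/r,np.cos(r)]);T=T_tool(s)@k['T_tool_cam']
    d=T[:3,:3]@d;C=T[:3,3];return C+d*(z-C[2])/d[2]
def wproj(X,s):
    k=cal('wrist');K=k['K'];p=(np.linalg.inv(T_tool(s)@k['T_tool_cam'])@np.r_[X,1])[:3]
    th=np.arctan2(np.hypot(p[0],p[1]),p[2]);n=np.hypot(p[0],p[1])
    return np.array([K[0,2]+K[0,0]*th*p[0]/n,K[1,2]+K[1,1]*th*p[1]/n])
E
python3 - <<'E'
from h import *
a=ray_plane('scene',(344.5,79.3),.04);b=ray_plane('scene',(398,105),.04)
psi=np.arctan2(*(b-a)[1::-1]);print(a,b,np.linalg.norm(b-a),psi)
for p in (psi,psi+np.pi,psi-np.pi):
    print(p,solve_ik([.467,.325,.031],quat(p)),solve_ik([.467,.325,.2],quat(p)))
for p in (np.pi/2,-np.pi/2): print(p,solve_ik([.545,-.013,.13],quat(p)),solve_ik([.579,.15,.15],quat(p)))
E
```

```text
[0.37151944 0.32359867 0.04      ] [0.56932889 0.32623833 0.04      ] 0.19782706360644622 0.013343672012899387
0.013343672012899387 [-0.65786535  0.54336574 -0.00533103  1.88116736  0.00419405  0.7170702
  0.91855021] [-0.67889695  0.32288054  0.020741    1.76347995 -0.00756357  1.05530915
  0.92864114]
3.1549363256026925 [-1.06625251  0.6040873   0.5250596   1.89531215 -0.42846477  0.75501211
 -1.85767846] [-1.12414059  0.36491301  0.58214491  1.77841126 -0.22618247  1.06530259
 -2.01931693]
-3.1282489815768937 [-1.06625251  0.6040873   0.5250596   1.89531215 -0.42846477  0.75501211
 -1.85767846] [-1.12414059  0.36491301  0.58214491  1.77841126 -0.22618247  1.06530259
 -2.01931693]
1.5707963267948966 [-0.8378904   0.60548914  1.08485901  1.90972665 -0.63220564  1.01917309
 -2.61315351] [-0.20324564  0.43042605 -0.13120147  1.73309835  0.06567408  0.98232901
  2.78250266]
-1.5707963267948966 [-0.49198602  0.41173548  0.57246927  1.90053321 -0.27852196  0.90840243
  0.21557612] [-0.63891709  0.45589462  0.43693555  1.74879057 -0.22525366  0.98654591
 -0.11612608]
```

```bash
python3 - <<'E'
from h import *
arm.goto([.47,.325,.2],quat(.013));eoat.command_gripper(.7,20)
s=get_state();im=read_camera('wrist');save(im,'w1.png');print(s['clock'],s['tool_pos'])
f=landmark_of('wrist','level');print([(o['conf'],to_world('wrist',o['point'],s).round(4)) for o in f])
f=find_in('wrist','bubble');print([(o['conf'],to_world('wrist',o['point'],s).round(4)) for o in f])
for r in regions_of('wrist','level')[:2]:
    v,u=np.nonzero(r['mask']);P=np.array([wray((a,b),s,.04)[:2] for a,b in zip(u,v)],np.float32)
    print(r['conf'],len(u),u.mean(),v.mean(),cv2.minAreaRect(P))
E
```

```text
3.3583 [0.46999685 0.32500017 0.19998645]
[(0.95, array([4.675e-01, 3.223e-01, 4.000e-04]))]
[(0.49, array([0.4694, 0.3227, 0.0441]))]Traceback (most recent call last):
  File "<stdin>", line 7, in <module>
  File "h.py", line 22, in wray
    k=cal('wrist');K=k['K'];x=(uv[0]-K[0,2])/K[0,0];y=(uv[1]-K[1,2])/K[1,1];r=np.hypot(x,y)
  File "h.py", line 5, in cal
    k=get_calibration(c)
ValueError: time passes only in moves, steps and waits
```

View pics/w1.png

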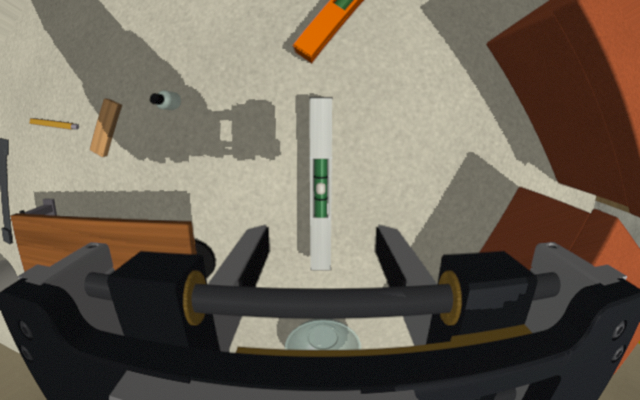

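The wrist view shows the level lined up with the jaws: bar from (321,98) to (321,270), vial at (321,188). Next I grasp it, carry it over the shelf and re-measure the shelf there.

```bash
sed -i 's/^def cal(c):/import functools\n@functools.lru_cache(None)\ndef cal(c):/' h.py; python3 - <<'E'
from h import *
q=quat(.013)
print(arm.move_straight([.4695,.324,.031],feed=.12,contact_N=8))
eoat.command_gripper(0.15,25)
s=get_state();print(s['finger_gap']*94,s['tool_pos'],s['wrist_force'])
arm.move_straight([.4695,.324,.22],feed=.2)
s=get_state();print(s['finger_gap']*94,s['wrist_force'])
arm.goto([.545,-.013,.25],quat(-np.pi/2))
s=get_state();im=read_camera('wrist');save(im,'w2.png');print(s['clock'],s['tool_pos'],s['finger_gap']*94)
for c in ['wrist','scene','side']:
  if c!='wrist': read_camera(c)
  for t in ['shelf','shelf_spot','knob_grip']:
    print(c,t,[(o['conf'],to_world(c,o['point'],s).round(4)) for o in landmark_of(c,t)[:2]])
E
```

```text
False
23.720295712224296 [0.4695147  0.323923   0.03099444] [0.40980694 0.76777321 0.44605256]
23.724593880516053 [ 0.47714687  0.48545744 -2.89937772]
8.2417 [ 0.54498045 -0.01164337  0.24961791] 23.533984192425688
wrist shelf [(0.85, array([ 0.5772, -0.1448,  0.0777]))]
wrist shelf_spot []
wrist knob_grip [(0.88, array([0.5803, 0.1443, 0.1374]))]
scene shelf [(0.66, array([ 0.5796, -0.1413,  0.0773]))]
scene shelf_spot [(0.63, array([ 0.5454, -0.0125,  0.0879]))]
scene knob_grip [(0.61, array([0.5765, 0.1515, 0.1345]))]
side shelf [(0.89, array([ 0.5782, -0.1509,  0.0775]))]
side shelf_spot [(0.6, array([ 0.5464, -0.0164,  0.0924]))]
side knob_grip [(0.73, array([0.579 , 0.1473, 0.135 ]))]
```

View pics/w2.png

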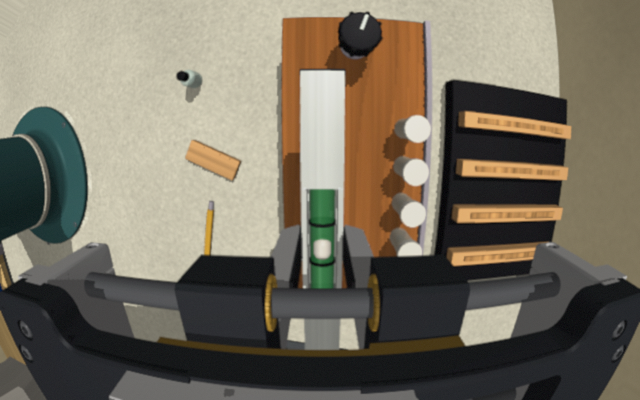

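```bash
python3 - <<'E'
from h import *
s=get_state()
for uv in [(283,20),(283,160),(425,24)]: print(wray(uv,s,.09).round(4))
sp=np.array([.5445,-.015])
arm.goto([*sp,.15],quat(-np.pi/2))
print('contact',arm.move_straight([*sp,.112],feed=.03,contact_N=3))
s=get_state();print(s['tool_pos'],s['wrist_force'])
eoat.command_gripper(.45)
arm.move_straight([*sp,.23],feed=.2)
s=get_state();read_camera('wrist')
print([(o['conf'],to_world('wrist',o['point'],s).round(4)) for o in landmark_of('wrist','level')])
eoat.command_gripper(0.0,30)
print(solve_ik([.5445,.05,.155],quat(np.pi/2)))
arm.goto([.5445,.05,.2],quat(np.pi/2))
s=get_state();save(read_camera('wrist'),'w3.png');print(s['clock'],s['tool_pos'],s['wrist_force'],s['joints'])
for t in ['level','knob_grip','shelf','bubble']:print(t,[(o['conf'],to_world('wrist',o['point'],s).round(4)) for o in landmark_of('wrist',t)[:2]])
E
```

```text
[0.5013 0.1789 0.09  ]
[0.5013 0.019  0.09  ]
[0.6625 0.1807 0.09  ]
contact True
[ 0.54411208 -0.01472082  0.11938931] [-0.2114712  0.9709126  4.5597116]
[(0.95, array([ 0.5434, -0.0156,  0.092 ]))]
[ 0.67314516  0.56389733 -1.08299902  1.83478641  0.56152798  1.09014069
  2.52146473]
14.5667 [0.54442107 0.0499517  0.1998518 ] [-0.38801665  0.42852937  0.4029833 ] [ 0.68314967  0.48989479 -1.08137387  1.7909405   0.47242447  1.15031785
  2.59044555]
level [(0.83, array([ 0.2371,  0.3598, -0.0025]))]
knob_grip []
shelf [(0.93, array([ 0.581 , -0.1479,  0.0762]))]Traceback (most recent call last):
  File "<stdin>", line 16, in <module>
ValueError: it knows: disc_jar, dish, hive_tool, knob_grip, level, pen, queen_cage, shelf, shelf_spot, sprayer, vial
```

View pics/w3.png

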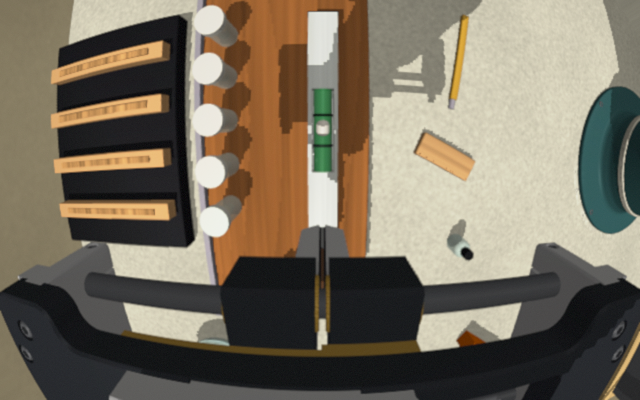

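The level lies on the front strip with its vial in clear view: rings at about (323,116) and (323,146), bubble at (324,128). Now I press and read.

```bash
cat >> h.py <<'E'
P=np.array([.5445,.05])
def press(target=10,P=P):
    print('contact',arm.move_straight([*P,.145],feed=.03,contact_N=3))
    z=get_state()['tool_pos'][2]
    for i in range(25):
        f=get_state()['wrist_force'][2]
        if f>target-1: break
        z-=.0006 if f<target-4 else .0003
        arm.move_straight([*P,z],feed=.02);
    s=get_state();print('press f',s['wrist_force'].round(2),'tcp',s['tool_pos'].round(4),'z',round(z,4));return z
def bubble(name):
    s=get_state();im=read_camera('wrist')
    y0=-.0155;rows=[];ys=np.arange(y0-.04,y0+.0401,.0005)
    prof=[]
    for y in ys:
        px=[]
        for dx in np.arange(-.004,.0041,.001):
            uv=wproj([.544+dx,y,.132],s);px.append(cv2.getRectSubPix(im,(1,1),(float(uv[0]),float(uv[1])))[0,0])
        prof.append(np.mean(px,0))
    prof=np.array(prof);np.save('prof.npy',prof)
    uv=wproj([.544,y0,.13],s).astype(int);x,y=max(uv[0]-60,0),max(uv[1]-70,0)
    save(cv2.resize(im[y:y+140,x:x+120],None,fx=4,fy=4,interpolation=cv2.INTER_CUBIC),name)
    R,G=prof[:,0],prof[:,1];w=np.clip(R-120,0,None);inn=abs(ys-y0)<.032
    b=(w*ys*inn).sum()/max((w*inn).sum(),1)
    print('t',s['clock'],'bubble y',b,'mid',y0,'ring-dark ys',[(round(ys[i],4),int(G[i])) for i in range(2,len(ys)-2) if G[i]==G[max(0,i-6):i+7].min()])
    return b
E
python3 - <<'E'
from h import *
bubble('b0.png')
z=press(10);arm.sleep(1.2);print(get_state()['wrist_force']);bubble('b1.png')
a=cv2.imread('pics/b0.png');b=cv2.imread('pics/b1.png');cv2.imwrite('pics/b01.png',cv2.resize(np.hstack([a,b]),(800,467)))
p=np.load('prof.npy').astype(int);print(p[::4,:2].tolist())
E
```

```text
t 14.7667 bubble y -0.016557081683768245 mid -0.0155 ring-dark ys [(np.float64(-0.048), 122), (np.float64(-0.041), 125), (np.float64(-0.028), 42), (np.float64(-0.011), 117), (np.float64(-0.003), 54), (np.float64(0.011), 126), (np.float64(0.012), 126), (np.float64(0.016), 125)]
contact False
press f [-1.25 -0.07 -1.02] tcp [0.5445 0.05   0.1301] z 0.1301
[-0.28697932 -0.41495827 -0.32980394]
t 24.25 bubble y -0.01804555731404021 mid -0.0155 ring-dark ys [(np.float64(-0.048), 128), (np.float64(-0.0405), 134), (np.float64(-0.028), 35), (np.float64(-0.0115), 124), (np.float64(-0.003), 36), (np.float64(0.011), 136), (np.float64(0.0115), 136), (np.float64(0.0165), 134)]
[[155, 156], [161, 163], [156, 157], [131, 147], [61, 128], [67, 134], [68, 134], [67, 134], [66, 134], [66, 134], [66, 134], [67, 134], [66, 133], [60, 120], [24, 41], [65, 133], [102, 137], [148, 146], [146, 142], [146, 142], [145, 142], [135, 134], [97, 124], [65, 133], [66, 134], [62, 129], [23, 42], [64, 128], [66, 134], [68, 134], [68, 135], [69, 136], [70, 137], [69, 136], [69, 137], [69, 137], [67, 134], [139, 150], [145, 146], [145, 146], [145, 146]]
```

View pics/b01.png

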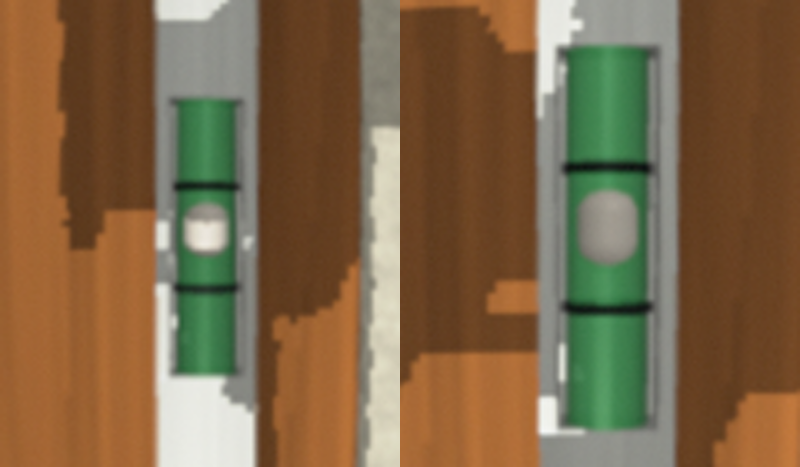

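```bash
python3 - <<'E'
from h import *
s=get_state();print(arm.tips_ahead,s['finger_gap'],s['tool_pos'],s['wrist_force'],s['torque'])
a=read_camera('side');u=proj('side',[.5445,.05,.13]).astype(int);print(u)
save(cv2.resize(a[u[1]-60:u[1]+60,u[0]-80:u[0]+80],None,fx=5,fy=5,interpolation=cv2.INTER_CUBIC),'s1.png')
E
```

```text
0.025 0.004016577386667852 [0.54448775 0.05001719 0.13011903] [ 0.37892359 -0.16929038 -0.33712207] [ 0.12706984  0.06097559 -0.02084027]
[291 118]
```

View pics/s1.png

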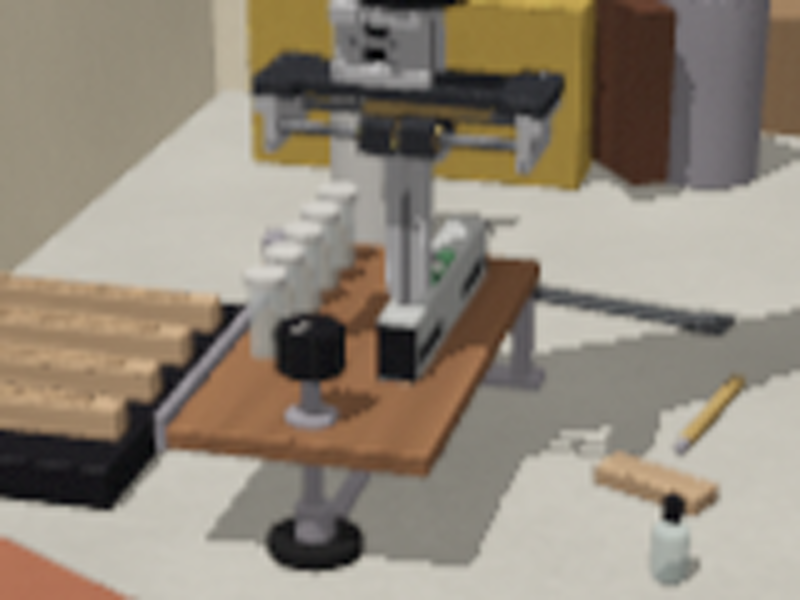

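```bash
python3 - <<'E'
from h import *
s=get_state();k=cal('wrist')
for L in (0,.006,.025,.035,.05):
    s2=dict(s);print(L,[wproj(np.array(s['tool_pos'])+[dx,-.008,-L],s).round(0) for dx in(-.0125,.0125)])
im=read_camera('wrist');save(cv2.resize(im[150:330,220:420],None,fx=4,fy=3.3,interpolation=cv2.INTER_CUBIC),'w4.png')
E
```

```text
0 [array([341., 226.]), array([301., 226.])]
0.006 [array([341., 223.]), array([301., 223.])]
0.025 [array([339., 215.]), array([303., 215.])]
0.035 [array([338., 211.]), array([304., 211.])]
0.05 [array([337., 206.]), array([305., 206.])]
```

View pics/w4.png

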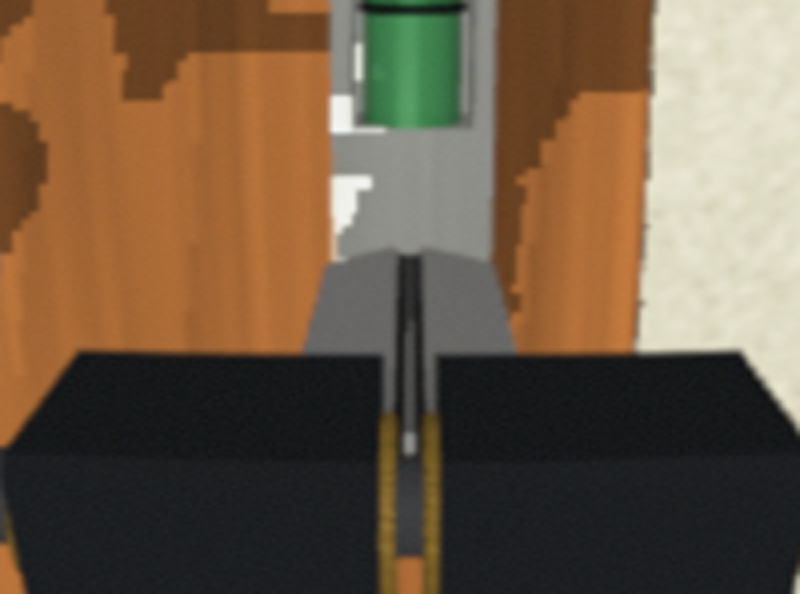

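The fingertips look to be level with the TCP, not 25 mm ahead of it, so they may only just be reaching the level's top. I'll keep descending with contact sensing.

```bash
python3 - <<'E'
from h import *
print(arm.move_straight([*P,.112],feed=.02,contact_N=4))
s=get_state();print(s['clock'],s['tool_pos'],s['wrist_force'])
arm.sleep(.3);s=get_state();print(s['tool_pos'],s['wrist_force']);bubble('b2.png')
E
```

```text
True
24.7083 [0.54446263 0.05025764 0.1285872 ] [0.2064296  0.76062178 3.22487374]
[0.54440386 0.05024109 0.12865087] [-0.16666291  2.18441306  3.91926726]
t 25.0083 bubble y -0.02003251739860808 mid -0.0155 ring-dark ys [(np.float64(-0.0535), 155), (np.float64(-0.0475), 127), (np.float64(-0.0395), 133), (np.float64(-0.0385), 133), (np.float64(-0.0275), 35), (np.float64(-0.0135), 123), (np.float64(-0.003), 33), (np.float64(0.0035), 135), (np.float64(0.0115), 136), (np.float64(0.0165), 134)]
```

```bash
python3 - <<'E'
from h import *
print(arm.move_straight([*P,.120],feed=.01,contact_N=6))
s=get_state();print(s['clock'],s['tool_pos'],s['wrist_force'])
arm.sleep(1.);s=get_state();print(s['tool_pos'],s['wrist_force']);bubble('b3.png')
print('j7',s['joints'])
for p in np.arange(-1.57,3.2,.4): 
    j=solve_ik([.579,.149,.132],quat(p));print(round(p,2),None if j is None else (j[6].round(2),j[0].round(2)),end=' ')
E
```

```text
True
25.4667 [0.54466718 0.05072991 0.12671575] [0.71059188 0.63812706 8.63652202]
[0.54467514 0.0507222  0.12680142] [-1.28126598  1.18135723  8.05550986]
t 26.4667 bubble y -0.024451608684279334 mid -0.0155 ring-dark ys [(np.float64(-0.0525), 156), (np.float64(-0.047), 127), (np.float64(-0.0395), 133), (np.float64(-0.036), 133), (np.float64(-0.0315), 133), (np.float64(-0.031), 133), (np.float64(-0.027), 134), (np.float64(-0.0185), 123), (np.float64(-0.0025), 30), (np.float64(0.017), 135), (np.float64(0.023), 145)]
j7 [ 0.62174079  0.57521548 -1.00907685  1.85894151  0.56686853  1.02738941
  2.51880944]
-1.57 (np.float64(-0.44), np.float64(-0.07)) -1.17 (np.float64(-0.07), np.float64(-0.01)) -0.77 (np.float64(0.29), np.float64(0.05)) -0.37 (np.float64(0.65), np.float64(0.11)) 0.03 (np.float64(1.01), np.float64(0.17)) 0.43 (np.float64(1.37), np.float64(0.23)) 0.83 (np.float64(1.72), np.float64(0.29)) 1.23 (np.float64(2.07), np.float64(0.35)) 1.63 (np.float64(2.42), np.float64(0.4)) 2.03 (np.float64(2.76), np.float64(0.46)) 2.43 (np.float64(-2.01), np.float64(-1.05)) 2.83 (np.float64(-1.61), np.float64(-1.05))
```

Pressed home at about 8 N, the bubble stands about 9 mm towards -y of the ring middle, a slope of about -0.015. That calls for about 1.2 rad clockwise on the knob.

```bash
cat >> h.py <<'E'
def turn(p0,dpsi,K,z=.126,n=3):
    K=np.array(K)
    arm.move_straight([*P,.19],feed=.2)
    arm.goto([*K,.19],quat(p0));eoat.command_gripper(.7)
    s=get_state();read_camera('wrist');print([(o['conf'],to_world('wrist',o['point'],s).round(4)) for o in landmark_of('wrist','knob_grip')[:2]])
    print('hit',arm.move_straight([*K,z],feed=.1,contact_N=10))
    eoat.command_gripper(.3,20);s=get_state();print('gap',s['finger_gap']*94,s['tool_pos'],s['wrist_force'],s['clock'])
    for i in range(n):
        arm.goto([*K,z],quat(p0+dpsi*(i+1)/n));s=get_state();print(s['wrist_force'].round(1),s['torque'].round(2))
    eoat.command_gripper(.7);arm.move_straight([*K,.19],feed=.2)
    print('clock',get_state()['clock'])
E
python3 - <<'E'
from h import *
turn(1.23,-1.2,[.579,.1487])
E
```

```text
[(0.87, array([0.5808, 0.1458, 0.1367]))]
hit False
gap 39.55574613311798 [0.57914202 0.14869497 0.12617086] [ 0.17474817 -0.77977424  1.79911833] 30.0333
[ 0.4 -1.4  1.3] [-0.1   0.12 -0.12]
[ 0.1 -2.   0.1] [-0.02  0.18 -0.08]
[-0.1 -3.8 -0.7] [-0.33 -0.01 -0.1 ]
clock 32.4333
```

```bash
cat >> h.py <<'E'
def press2(name,extra=6):
    eoat.command_gripper(0.0,30);arm.goto([*P,.19],quat(np.pi/2));arm.move_straight([*P,.142],feed=.15)
    print(arm.move_straight([*P,.118],feed=.02,contact_N=4),get_state()['tool_pos'][2])
    print(arm.move_straight([*P,.114],feed=.01,contact_N=extra))
    s=get_state();print(s['tool_pos'],s['wrist_force'].round(1),s['clock']);arm.sleep(1.3)
    s=get_state();print(s['wrist_force'].round(1));bubble(name)
E
python3 - <<'E'
from h import *
press2('b4.png')
E
```

```text
True 0.13103124552512996
True
[0.54462067 0.05054897 0.12974313] [ 0.6 -0.2  6.2] 36.625
[-0.6  0.7  6.6]
t 37.925 bubble y -0.01679108934543714 mid -0.0155 ring-dark ys [(np.float64(-0.054), 156), (np.float64(-0.0535), 156), (np.float64(-0.0485), 127), (np.float64(-0.0335), 133), (np.float64(-0.028), 33), (np.float64(-0.0105), 123), (np.float64(-0.0035), 29), (np.float64(0.016), 134), (np.float64(0.0225), 146)]
```

View pics/b4.png

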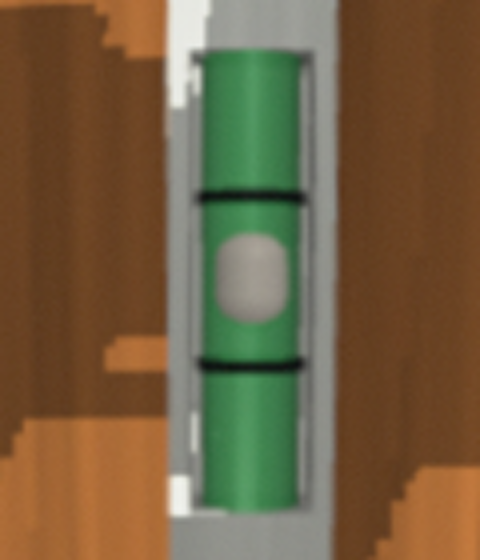

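The bubble stands between the rings: rings at crop rows 197 and 364, bubble centre at 279. I'll press harder to check that the shelf really is home.

```bash
python3 - <<'E'
from h import *
print(arm.move_straight([*P,.122],feed=.01,contact_N=5))
s=get_state();print(s['tool_pos'],s['wrist_force'].round(1));arm.sleep(1.5)
s=get_state();print(s['wrist_force'].round(1));bubble('b5.png')
E
```

```text
True
[0.54506584 0.0506943  0.12946237] [-0.7 -1.3  9.8]
[-0.4 -1.2  8.7]
t 39.7667 bubble y -0.016767961797265 mid -0.0155 ring-dark ys [(np.float64(-0.0545), 156), (np.float64(-0.048), 128), (np.float64(-0.041), 134), (np.float64(-0.0405), 134), (np.float64(-0.034), 133), (np.float64(-0.028), 31), (np.float64(-0.0105), 124), (np.float64(-0.003), 33), (np.float64(0.0165), 134), (np.float64(0.017), 134), (np.float64(0.0235), 146)]
```

The reading did not change with the extra force (-1.2 mm, limit ±3.5 mm), and 3 N more moved the tool only 0.3 mm. The shelf is home, so I'm handing in while holding the press.

```bash
python3 - <<'E'
from h import *
s=get_state();print(s['clock'],s['wrist_force'].round(1),s['tool_pos']);workorder.close_job()
E
```

```text
39.8167 [-0.9 -0.8  9.5] [0.54507988 0.05068105 0.1295396 ]
the job is handed in; nothing more can be done
```

I laid the aluminium level on the shelf's front strip and turned the knob about 1.2 rad clockwise. I handed the job in at 39.8 s, still pressing on the level with about 9 N.

**Last checks:**
- **Bubble:** it stands about 1.2 mm from the middle of the rings, within the 3.5 mm limit. The first pressed reading, before turning the knob, was about 9 mm off.
- **Shelf pressed home:** going from about 6.5 N to 9 N left the bubble unchanged, and the tool moved only 0.3 mm.
- **Other things:** I gripped only the level and the knob, and met no contact other than with the level. I did not take a final picture of the rest of the bench.

**What disagreed:** my first press stopped short of the level, because the closed fingertips touched its top about 25 mm lower than `arm.tips_ahead` implied. I found the contact by force instead; this cost about 10 s.

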